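# Seat the sorting tray on its drive pin

### The arm

A 6-joint arm with a two-finger parallel gripper is mounted at the origin on the work surface. World frame = base frame: x ahead of the robot, y to its left, z up, the work surface at z = 0. Lengths are in m, angles in rad, forces in N, time in s.
With the tool pointing down it reaches from about 0.35 to 0.775 m from the base axis. Payload 7.3 kg.
Tool frame: the origin (TCP) lies on the centre line of the jaws, within the pads' length; the fingertips stand 17 mm ahead of it and the grasp point (between the pads) lies 2 mm behind it (robot.tcp_to_tips is the distance from the TCP to the fingertips, in m); z points along the fingers, y is the line along which they close (so a half turn about z gives the same grasp; the last joint's range is limited). The gripper opens to 92 mm and grips with 3 to 60 N. Pads are 19 mm wide; open, the fingers measure 130 mm over their backs; the gripper's body (75 mm by 190 mm) begins 47 mm behind the grasp point.
Start: joints at [-1.405, 0.342, 1.524, -0, 1.275, -0.146], TCP at [0.161, -0.5, 0.244] pointing down, gripper open.
Joint ranges: [-2.53, 2.53], [-0.77, 2.02], [0.04, 2.7], [-1, 4.14], [0.28, 2.66], [-3.11, 3.11]. Speed limits (rad/s): [2.57, 2.57, 3.14, 3.14, 3.14, 3.14].

### API

Orientations are given as [roll, pitch, yaw] about the fixed x, y, z axes, in that order (R = Rz(yaw) Ry(pitch) Rx(roll)).
In Python, from cell import robot gives the robot as it stands. The module is installed in compiled form; this text tells all that it offers.
- The arm moves only by the tool carry_out, never from a script. Its argument "commands" is a list of rows, each a list of 3 entries, a list of its own where there are three numbers: the shift along the tool's x, y, z in m, then the turn about the tool's z in rad, then the opening, from 0 (shut) to 1 (fully open). In form: [[[dx, dy, dz], yaw, claw], ...]. A call has 1 to 20 rows; each row shifts and turns the commanded pose from where the row before left it, along the tool's axes as they then stand; what a row does not reach is not made up. A row lasts 1/8 s, in which the tool goes at most 62.5 mm and 10.7 degrees, less where a joint would pass 70% of its speed; a pose out of reach is approached as far as the arm can. A call is refused whole if a number of a shift passes 0.0625 or a number of a turn 0.188, either way. A call with a gripper value outside its range is refused whole. The fingers move at their own pace and stop on an object; "newtons" is the grip in N (left out, the last holds). Time passes only in rows, so rows that do not move let the fingers close. It gives the time, the measured TCP pose, the force, the opening and the grip force at its end, in the units of the state.
- robot.observe(): the state, without advancing time (a new reading comes with each control period).
- robot.read_camera(name): name is "side" or "top" or "wrist"; returns a dict with "pixels" (480x640x3 uint8, red, green, blue), "fx", "fy", "cx", "cy" (pixels), "view" (4x4, takes a point from world to camera coordinates); the wrist camera has in their place "T_tool_cam" (4x4, takes a point from camera to tool coordinates, whose origin is the TCP and whose axes are the flange's). Camera axes: x right, y up, looking along -z (the intrinsics and any distortion apply to the point x, -y, -z); pixel columns grow to the right and rows downward; lengths in m; the calibration is good to about 2 mm. The wrist camera is an equidistant fisheye: a pixel r from the principal point sees the ray r / f radians off the axis. A picture is of the moment at which its call begins: read the wrist's pose just before it. There is no depth.
- robot.hand_in(): hands the job in; it is judged then, once.
Trained networks look in a picture, given as the dict that the camera call returned (one of the last four; its "shot" number tells which), for a name from the list of things; names that differ only in an ending like _2 or _b are one class to them, and where a whole thing is asked for, a point or a joint stands for the part that bears it (a point fixed in the world has none). Each returns a list of dicts, best first, with "p" (0 to 1); they miss things now and then, are a little off and sometimes report something else, mostly with a low value. They report only what shows in the picture. A call takes as long as a camera call.
- robot.find_in(picture, name): "at" ([column, row] in pixels, amid what is visible of it).
- robot.tip_of(picture, name): "at" ([column, row] in pixels: a listed point, or the origin of a listed thing).
The state is a dict: "time": time; "qpos": joint angles; "qvel": joint speeds; "joint_efforts": joint torques, N m; "tool_pos": TCP position; "tool_rot": TCP orientation; "contact_force": force on the tool from outside, world axes, zero at the start; "torque": the same for the moment, N m; "opening": finger opening in m; "grip_force": force on a finger pad.
Only numpy, scipy, OpenCV 4.12 (cv2) and the standard library are available. Lean on these libraries where they do the work, as an engineer would, in place of code of your own. Each camera call takes 0.05 s, during which the arm holds its last target. There are 200 camera calls.

### The job

The green sorting tray has been dropped back onto its turntable, but it stands proud because its rim rides on the drive pin. With the fingertips, turn the tray round until the notch in its rim is over the pin, then press it down until it is fully home, and take your hand away. Do not lift the tray, and leave the tilting bin with its lever, the loupe, the brass weight and the ramekin of marbles as they are.

Things in the scene. Friction and masses are not known exactly. Their poses are not given: they have to be found in the camera images.
- tray (a joint): turning angle of the green round sorting tray about the upright turntable axis, rad, growing anticlockwise seen from above; 0 or 2 pi = notch exactly over the pin. Starts 0.5 to 5.8. Turns both ways without end against a light friction (0.08 N m: under 2 N at the dividers) and stays where it is left.
- tray_seat (a joint): how far the tray has gone down its spindle, m: 0 at the start, riding on the pin, underside 46 mm above the glass; 0.008 fully home on the turntable plate, underside 38 mm above the glass; negative if pulled up. Snug fit: it does not drop by itself, but slides down under a push of about 6 N when the notch is over the pin; otherwise the pin stops it within about 1 mm.
- notch (a point): middle of the notch in the tray's flange edge, on the underside, 90 mm from the axis. The notch is about 15 mm wide, open at the edge, and turns with the tray.
- pin_tip (a point): rounded tip of the fixed upright brass drive pin, 9 mm in diameter, on the turntable plate 90 mm from the axis, its tip 8 mm above the plate and 46 mm above the glass. It only peeps out beyond the flange; a red painted mark 15 x 10 mm on the bare aluminium rim of the plate (radius 110 mm) lies straight outside it.
- hub_top (a point): centre of the tray's flat round hub top (radius 22 mm), on the turntable axis, 30 mm above the tray's underside, so 76 mm above the glass at the start and 68 mm when home: the place to press. The tray's flange has radius 92 mm; its round outer wall has outer radius 81 mm, is 3 mm thick and ends 18 mm above the underside.
- stripe (a point): middle of the white stripe (50 x 6 mm, pointing at the notch) on the 5 mm thick tray floor, 51 mm from the axis. It marks one of five equal open compartments, each 56 mm from hub to wall and about 56 mm wide at its middle. Five radial dividers part them, 4 mm thick, tops 26 mm above the underside, at 36, 108, 180, 252, 324 degrees from the notch: push one sideways with closed fingertips.
- tilt_bin (a joint): tilt in rad of the narrow wooden tilting bin (96 x 200 x 60 mm), 0 = level as it starts; leave it. It stands in iron brackets on the same base board, to the robot's right of the turntable, its near end 200 mm from the tray's axis, top 155 mm above the glass. A wooden gutter 65 mm wide, top up to 100 mm above the glass, leads from it to 84 mm from the axis.
- lever_knob (a point): ball end, 24 mm, of the bin's black cast iron lever, about 195 mm above the glass; leave it
- loupe: tarnished silver folding loupe, 67 x 25 x 15 mm, lying on the glass; origin on its underside; leave it
- weight: hexagonal brass weight with a small knob, 30 mm across flats, 43 mm high; origin under its centre; leave it
- ramekin: blue ceramic ramekin, 88 mm wide, 45 mm high, standing on the glass with the marbles in it; origin under its centre; leave it
- marble1: milky white agate marble, 21 mm, in the ramekin; leave it
- marble2: milky white agate marble, 21 mm, in the ramekin; leave it
- marble3: milky white agate marble, 21 mm, in the ramekin; leave it
- marble4: milky white agate marble, 21 mm, in the ramekin; leave it

How it is judged:
On the way, in this order (a step that is already met when the one before it is completed fails the run):
1. the notch is brought to the pin while the tray still rides high (horizontal distance between notch and pin_tip below 0.015 m and value of joint tray_seat below 0.004 m), for 0.05 s.
2. the tray is pressed fully home (value of joint tray_seat above 0.0065 m), for 0.2 s.
At the end, for the whole second after the job is handed in: The tray is down to within 1.5 mm of fully home with the pin in its notch (notch within 6 mm of the pin, seen from above) and at rest; the bin is level (within 0.05 rad), the loupe, weight and ramekin within 15 mm of where they stood, the marbles in the ramekin (value of joint tray_seat above 0.0065 m and horizontal distance between notch and pin_tip below 0.006 m and velocity of joint tray between -0.05 and 0.05 rad/s and value of joint tilt_bin below 0.05 rad and distance of each of loupe, weight, ramekin from where it was at the start of the episode below 0.015 m and horizontal distance between each of marble1, marble2, marble3, marble4 and ramekin below 0.045 m); the robot touches nothing.
It fails at once if the tray is lifted more than 4 mm (value of joint tray_seat below -0.004 m).
It fails at once if the bin is tipped (value of joint tilt_bin above 0.1 rad).
It fails at once if the loupe, the weight or the ramekin is moved or lifted (distance of any of loupe, weight, ramekin from where it was at the start of the episode above 0.02 m).
It fails at once if a marble is taken out of the ramekin (height (world z) of any of marble1, marble2, marble3, marble4 above 0.06 m).
It also fails if it takes over 53 s, if anything falls off the work surface, if the arm or the gripper's body presses on something with over 40 N, if the wrist force passes 120 N, or if a joint passes its speed limit or range.

## Working session

There is one attempt and no reset: what is moved stays moved. The work goes in short steps, Python scripts to look and compute and a tool call to move; the robot and the scene stay as the last step left them, time stands still between calls to the robot, and variables do not carry over. Pictures are saved under pics/ and viewed, at most 10 in all, crops included, and the job is handed in when it is done.

Besides the shell and the picture viewer there is one more tool, called after "Request:" by a JSON object that holds its "api" and its "payload". carry_out: Moves the arm, as the interface text tells. Its arguments: {"type":"object","properties":{"commands":{"type":"array"},"newtons":{"type":"number"}},"required":["commands"]}

```bash
mkdir -p pics; cat > h.py <<'E'
from cell import robot
import numpy as np, cv2
def ray(pic,uv):
    V=np.array(pic["view"]);R=V[:3,:3];t=V[:3,3]
    d=np.array([(uv[0]-pic["cx"])/pic["fx"],-(uv[1]-pic["cy"])/pic["fy"],-1.])
    return -R.T@t,R.T@d
def atz(pic,uv,z):
    c,d=ray(pic,uv);return c+d*(z-c[2])/d[2]
def save(pic,n): cv2.imwrite("pics/"+n,pic["pixels"][:,:,::-1])
E
python3 - <<'E'
from h import *
np.set_printoptions(precision=4,suppress=True)
o=robot.observe();print(o["time"],o["tool_pos"],o["tool_rot"])
Z=dict(notch=.046,pin_tip=.046,hub_top=.076,stripe=.051,lever_knob=.195,loupe=0,weight=0,ramekin=0)
for c in("top","side"):
    p=robot.read_camera(c);save(p,c+"0.png");print(c,[k for k in p if k not in("pixels",)],ray(p,(320,240)))
    for n,z in Z.items():
        for r in robot.tip_of(p,n)[:2]: print(n,np.round(r["at"]),round(r["p"],2),atz(p,r["at"],z)[:2])
E
```

```text
0.0 [ 0.161  -0.4993  0.2431] [-3.1401 -0.0002  0.3118]
top ['fx', 'fy', 'cx', 'cy', 'view', 'shot'] (array([0.4857, 0.0242, 0.9582]), array([ 0.1576, -0.0104, -0.9875]))
notch [326. 296.] 0.66 [0.5258 0.0046]
pin_tip [235. 288.] 0.68 [0.5422 0.1733]
pin_tip [328. 290.] 0.2 [0.5362 0.0008]
hub_top [282. 280.] 0.91 [0.5544 0.0841]
hub_top [307. 287.] 0.33 [0.5414 0.0386]
stripe [309. 286.] 0.62 [0.5446 0.0353]
lever_knob [281. 275.] 0.59 [0.5523 0.0779]
lever_knob [461. 218.] 0.58 [ 0.6418 -0.2108]
loupe [184. 316.] 0.65 [0.4909 0.2769]
weight [179. 256.] 0.8 [0.6079 0.2924]
ramekin [276. 176.] 0.71 [0.7698 0.1035]
side ['fx', 'fy', 'cx', 'cy', 'view', 'shot'] (array([0.0531, 0.7073, 0.8536]), array([ 0.4788, -0.604 , -0.6374]))
notch [353. 278.] 0.75 [ 0.5329 -0.0057]
pin_tip [294. 329.] 0.92 [0.5376 0.1718]
hub_top [314. 286.] 0.91 [0.5599 0.0862]
stripe [335. 287.] 0.73 [0.5428 0.0414]
lever_knob [370. 157.] 0.66 [ 0.6367 -0.2009]
lever_knob [295. 330.] 0.52 [0.4459 0.2711]
loupe [274. 398.] 0.89 [0.4909 0.2818]
weight [222. 368.] 0.72 [0.6065 0.2938]
ramekin [235. 273.] 0.61 [0.7683 0.0981]
```

View pics/top0.png

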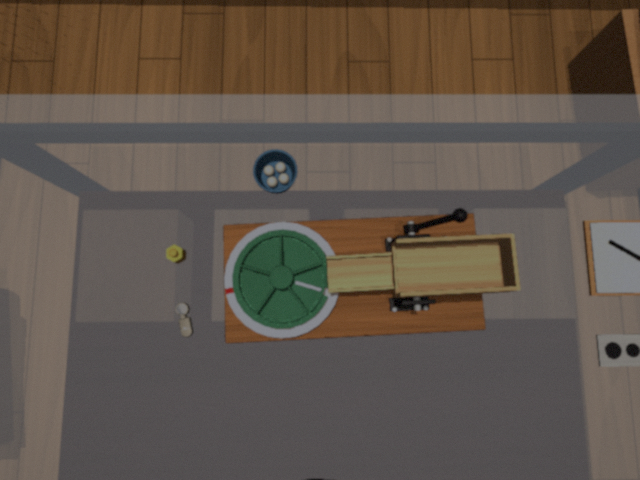

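View pics/side0.png

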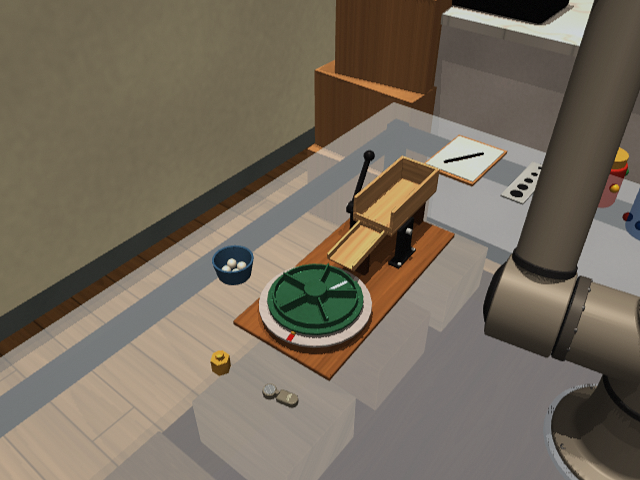

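The top view shows the pin and red mark at (232,290), on the +y side. The notch and stripe are near the gutter at (326,295), and the hub is at (282,279). The tray therefore needs about 153° clockwise. I'll push the divider at about 218°, starting from the stripe compartment.

Request:
{"api": "carry_out", "payload": {"commands": [[[0.04,-0.0307,0],0,0],[[0.04,-0.0307,0],0,0],[[0.04,-0.0307,0],0,0],[[0.04,-0.0307,0],0,0],[[0.04,-0.0307,0],0,0],[[0.04,-0.0307,0],0,0],[[0.04,-0.0307,0],0,0],[[0.04,-0.0307,0],0,0],[[0.04,-0.0307,0],0,0],[[0.04,-0.0307,0],0,0],[[0.04,-0.0307,0],0,0],[[0.04,-0.0307,0],0,0],[[0.04,-0.0307,0],0,0],[[0,0,0],-0.18,0],[[0,0,0],-0.18,0],[[0,0,0],-0.18,0],[[0,0,0],-0.18,0],[[0,0,0],-0.18,0],[[0,0,0],-0.18,0],[[0,0,0],-0.18,0]]}}

```text
time: 3.4
tool_pos: [0.5336, 0.0397, 0.2437]
tool_rot: [-3.142, 0.0, 1.578]
contact_force: [-0.2, 0.6, -0.3]
opening: 0.0003
grip_force: 0.0
```

Request:
{"api": "carry_out", "payload": {"commands": [[[0,0,0],-0.18,0],[[0,0,0],-0.18,0],[[0,0,0],-0.18,0],[[0,0,0],-0.18,0],[[0,0,0],-0.18,0],[[0,0,0],-0.18,0],[[0,0,0],0,0],[[0,0,0],0,0]]}}

```text
time: 4.4
tool_pos: [0.5336, 0.0397, 0.2437]
tool_rot: [-3.142, 0.0, 2.648]
contact_force: [-0.4, 0.9, -1.2]
opening: 0.0009
grip_force: 0.0
```

```bash
cat >> h.py <<'E'
from scipy.spatial.transform import Rotation as Ro
def wz(pic,o,uv,z):
    T=np.array(pic["T_tool_cam"]);R=Ro.from_euler("xyz",o["tool_rot"]).as_matrix()
    u=np.array([(uv[0]-pic["cx"])/pic["fx"],(uv[1]-pic["cy"])/pic["fy"]]);r=np.hypot(*u)
    d=np.array([u[0]/r*np.sin(r),-u[1]/r*np.sin(r),-np.cos(r)])
    d=R@T[:3,:3]@d;c=R@T[:3,3]+o["tool_pos"];return c+d*(z-c[2])/d[2]
def look(dz=0):
    np.set_printoptions(precision=4,suppress=True)
    o=robot.observe();print(o["time"],np.array(o["tool_pos"]),np.array(o["tool_rot"]),o["qpos"][5],o["contact_force"])
    p=robot.read_camera("wrist")
    for n,z in dict(notch=.046-dz,pin_tip=.046,hub_top=.076-dz,stripe=.051-dz).items():
        for r in robot.tip_of(p,n)[:2]: print(n,np.round(r["at"]),round(r["p"],2),wz(p,o,r["at"],z)[:2])
    return p
E
python3 -c "
from h import *
save(look(),'w1.png')"
```

```text
4.4 [0.5336 0.0397 0.2437] [-3.1415  0.      2.6483] -1.1464844506739356 [-0.3744  0.8969 -1.1717]
notch [541. 167.] 0.65 [0.5944 0.2707]
notch [278. 236.] 0.64 [0.5326 0.    ]
pin_tip [446. 157.] 0.62 [0.5403 0.1764]
hub_top [375. 222.] 0.71 [0.5562 0.0854]
stripe [320. 228.] 0.79 [0.5442 0.0395]
```

View pics/w1.png

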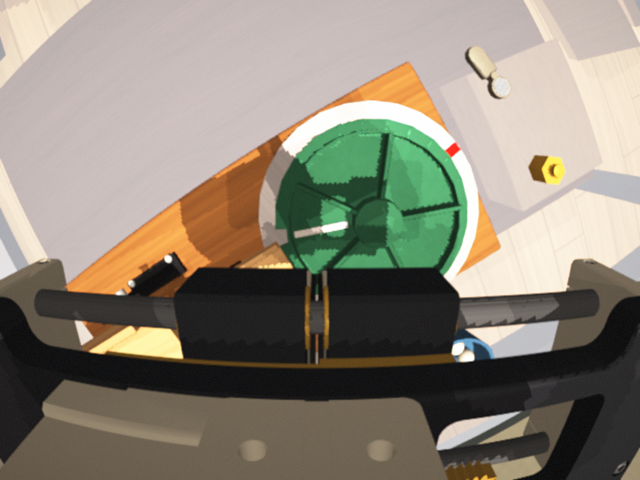

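The wrist view agrees with the estimates: axis (0.5565,0.0855), pin bearing 100.6°, notch bearing 254.5°. The fingers are above the stripe compartment. I'll go down and orbit clockwise.

Request:
{"api": "carry_out", "payload": {"commands": [[[0,0,0.024],0,0],[[0,0,0.024],0,0],[[0,0,0.024],0,0],[[0,0,0.024],0,0],[[0,0,0.024],0,0],[[0,0,0.024],0,0],[[0,0,0.024],0,0],[[0,0,0],0,0]]}}

```text
time: 5.65
tool_pos: [0.5324, 0.0397, 0.0743]
tool_rot: [-3.14, -0.003, 2.651]
contact_force: [-0.6, -0.3, 0.5]
opening: 0.0003
grip_force: 0.0
```

Request:
{"api": "carry_out", "payload": {"commands": [[[0.006,0.0004,0],0.12,0],[[0.006,0.0004,0],0.12,0],[[0.006,0.0004,0],0.12,0],[[0.006,0.0004,0],0.12,0],[[0.006,0.0004,0],0.12,0],[[0.006,0.0004,0],0.12,0],[[0.006,0.0004,0],0.12,0],[[0.006,0.0004,0],0.12,0],[[0.006,0.0004,0],0.12,0],[[0.006,0.0004,0],0.12,0],[[0,0,0],0,0]]}}

```text
time: 7.02
tool_pos: [0.5079, 0.0902, 0.0767]
tool_rot: [3.141, 0.0, 1.453]
contact_force: [-1.4, -0.9, 0.6]
opening: 0.0004
grip_force: 0.7
```

```bash
python3 -c "
from h import *
look()
p=robot.read_camera('top');save(p,'top2.png')
for n,z in dict(notch=.046,stripe=.051,hub_top=.076).items():
  for r in robot.tip_of(p,n)[:2]: print(n,r['p'],atz(p,r['at'],z)[:2])
"
```

```text
7.025 [0.5079 0.0902 0.0767] [3.1406 0.0001 1.4532] 0.14503946430406 [-1.3973 -0.915   0.6319]
pin_tip [364.  96.] 0.64 [0.541  0.1777]
notch 0.58 [0.7539 0.0867]
```

Request:
{"api": "carry_out", "payload": {"commands": [[[0.006,0.0003,0],0.12,0],[[0.006,0.0003,0],0.12,0],[[0.006,0.0003,0],0.12,0],[[0.006,0.0003,0],0.12,0],[[0.006,0.0003,0],0.12,0],[[0.006,0.0003,0],0.12,0],[[0.006,0.0003,0],0.12,0],[[0.006,0.0003,0],0.12,0],[[0.006,0.0003,0],0.12,0],[[0.006,0.0003,0],0.12,0],[[0,0,0],0,0]]}}

```text
time: 8.85
tool_pos: [0.5441, 0.1334, 0.0752]
tool_rot: [-3.141, 0.001, 0.253]
contact_force: [-2.0, 0.5, -0.9]
opening: 0.0003
grip_force: 0.8
```

```bash
python3 -c "
from h import *
save(look(),'w3.png')
for c in ('top','side'):
 p=robot.read_camera(c)
 for n,z in dict(notch=.046,stripe=.051).items():
  for r in robot.tip_of(p,n)[:2]: print(c,n,r['p'],atz(p,r['at'],z)[:2])
"
```

```text
8.85 [0.5441 0.1334 0.0752] [-3.141   0.0013  0.2533] 1.420568504923671 [-2.0126  0.5474 -0.8778]
notch [ 99. 277.] 0.51 [0.5157 0.2507]
pin_tip [234. 268.] 0.97 [0.5423 0.1754]
pin_tip [105.  99.] 0.36 [0.6102 0.2613]
top notch 0.58 [0.5044 0.1645]
top stripe 0.84 [0.5344 0.1242]
side notch 0.93 [0.5074 0.158 ]
side stripe 0.63 [0.5232 0.1272]
side stripe 0.34 [0.5393 0.1777]
```

View pics/w3.png

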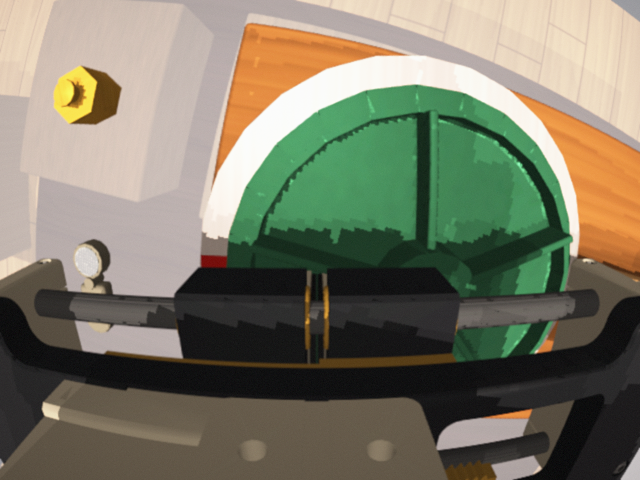

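The wrist view shows the pin mark at (215,262) just beyond the fingers. The fixed cameras put the notch at about 124°, so about 23° remains. I'll push most of that, back off, raise and look.

Request:
{"api": "carry_out", "payload": {"commands": [[[0.006,0.0003,0],0.12,0],[[0.006,0.0003,0],0.12,0],[[0.006,0.0003,0],0.12,0],[[0,0,0],0,0],[[0,0,0],0,0],[[-0.006,0,0],0,0],[[0,0,0],0,0],[[0,0,-0.03],0,0],[[0,0,-0.05],0,0],[[0,0.02,-0.05],0,0],[[0,0.03,-0.03],0,0],[[0,0,0],0,0]]}}

```text
time: 10.9
tool_pos: [0.5522, 0.0839, 0.2386]
tool_rot: [-3.141, -0.006, -0.11]
contact_force: [-1.0, 1.1, -0.5]
opening: 0.0003
grip_force: 0.0
```

```bash
python3 -c "
from h import *
save(look(),'w4.png')
for c in ('top','side'):
 p=robot.read_camera(c)
 for n,z in dict(notch=.046,stripe=.051,pin_tip=.046).items():
  for r in robot.tip_of(p,n)[:2]: print(c,n,r['p'],atz(p,r['at'],z)[:2])
"
```

```text
10.9 [0.5522 0.0839 0.2386] [-3.1414 -0.0062 -0.1101] 1.6948850159364235 [-1.0233  1.1229 -0.5268]
notch [220. 239.] 0.73 [0.5454 0.1778]
pin_tip [222. 242.] 0.92 [0.5418 0.1758]
hub_top [312. 220.] 0.91 [0.5595 0.0881]
stripe [259. 226.] 0.77 [0.5539 0.1372]
stripe [220. 240.] 0.34 [0.5457 0.1757]
top notch 0.88 [0.55  0.177]
top stripe 0.88 [0.5516 0.1346]
top pin_tip 0.87 [0.5398 0.1736]
side notch 0.75 [0.5405 0.1689]
side notch 0.6 [0.7399 0.1367]
side stripe 0.7 [0.548 0.134]
side pin_tip 0.84 [0.5358 0.1708]
```

View pics/w4.png

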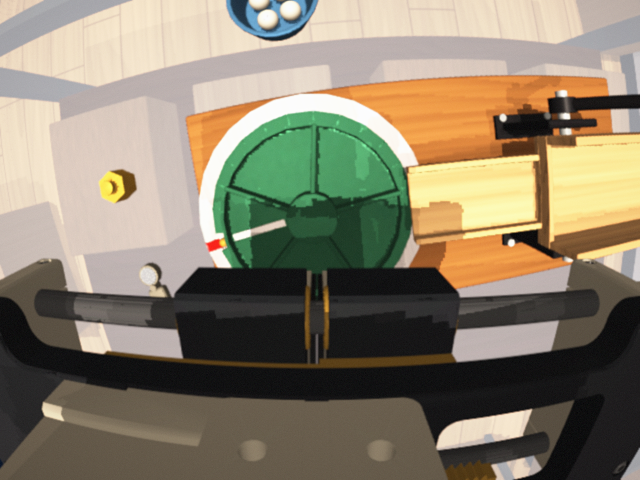

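The stripe at (285,222)–(225,240) runs almost at the red mark (213,245), slightly past it clockwise. I'll measure by colour segmentation.

```bash
cat >> h.py <<'E'
def ang(v): return np.degrees(np.arctan2(v[1],v[0]))
def measure(dz=0,A=np.array([.5565,.0855])):
    for c in ("wrist","top","side"):
        o=robot.observe();p=robot.read_camera(c)
        f=(lambda u,z:wz(p,o,u,z)) if c=="wrist" else (lambda u,z:atz(p,u,z))
        h=robot.tip_of(p,"hub_top");a=f(h[0]["at"],.076-dz)[:2] if h else A
        if np.hypot(*(a-A))>.01:a=A
        hsv=cv2.cvtColor(p["pixels"],cv2.COLOR_RGB2HSV).astype(int)
        H,S,Vv=hsv[...,0],hsv[...,1],hsv[...,2]
        P=lambda m,z:np.array([f((u,v),z)[:2] for v,u in np.argwhere(m)])
        w=P((S<70)&(Vv>90),.051-dz)-a;rr=np.hypot(*w.T)
        w=w[(rr>.03)&(rr<.074)&(abs(w[:,0])<.04)&(w[:,1]>0)]
        r=P(((H<8)|(H>172))&(S>150)&(Vv>60),.038)-a;rr=np.hypot(*r.T);r=r[(rr>.09)&(rr<.12)&(r[:,1]>0)]
        pt=robot.tip_of(p,"pin_tip");pa=ang(f(pt[0]["at"],.046)[:2]-a) if pt else 0
        print(c,"hub",a,"stripe",len(w),ang(np.median(w,0)) if len(w) else 0,"red",len(r),ang(r.mean(0)) if len(r) else 0,"pin",pa)
E
python3 -c "
from h import *
np.set_printoptions(precision=4,suppress=True)
measure()
p=robot.read_camera('side')['pixels'][240:360,240:400]
cv2.imwrite('pics/s5.png',cv2.resize(p[:,:,::-1],None,fx=5,fy=5,interpolation=cv2.INTER_CUBIC))"
```

```text
wrist hub [0.5613 0.0888] stripe 398 101.63079204800788 red 111 102.99901994922529 pin 102.55196649175808
top hub [0.5565 0.0855] stripe 364 53.42450313980949 red 8 101.31330259178414 pin 96.31582296717073
side hub [0.5548 0.0901] stripe 45 97.25902812841524 red 30 101.0182466383661 pin 101.92194014231004
```

View pics/s5.png

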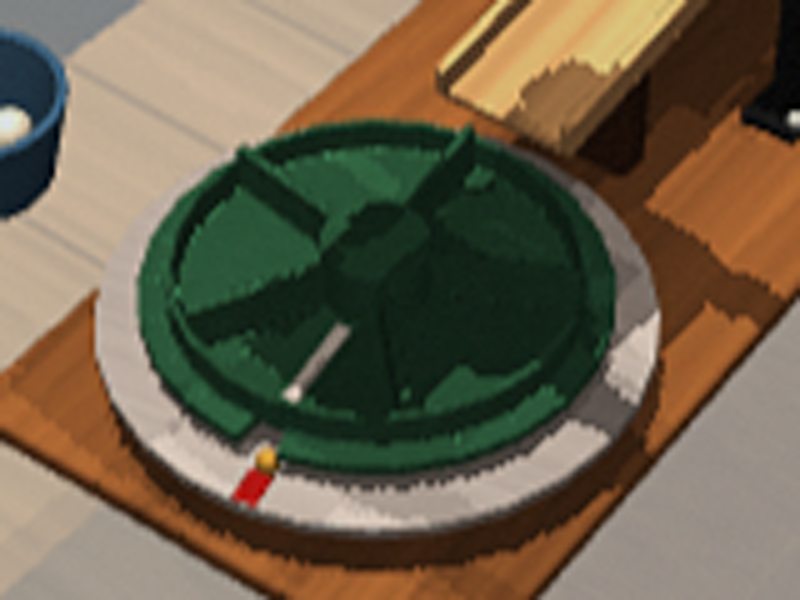

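The side crop shows the pin (266,458) in the notch, whose edges are at about (243,440) and (280,462). It is slightly off-centre, so the tray is about 2° too far clockwise. I'll press on the hub gently and twist slightly anticlockwise if needed.

Request:
{"api": "carry_out", "payload": {"commands": [[[0.0045,-0.0035,0.03],0,0],[[0,0,0.04],0,0],[[0,0,0.04],0,0],[[0,0,0.025],0,0],[[0,0,0.005],0,0],[[0,0,0],0,0],[[0,0,0.002],0,0],[[0,0,0.002],0,0],[[0,0,0.001],0,0],[[0,0,0],0,0]]}}

```text
time: 13.3
tool_pos: [0.5566, 0.0884, 0.0917]
tool_rot: [-3.141, -0.002, -0.108]
contact_force: [-0.4, 0.1, 4.6]
opening: 0.0006
grip_force: 2.7
```

Request:
{"api": "carry_out", "payload": {"commands": [[[0,0,0.001],0,0],[[0,0,0.001],0,0],[[0,0,0.001],0,0],[[0,0,0],0,0]]}}

```text
time: 13.8
tool_pos: [0.5566, 0.0884, 0.0885]
tool_rot: [-3.141, -0.002, -0.108]
contact_force: [0.6, -0.7, 5.7]
opening: 0.0002
grip_force: 2.6
```

It is sliding down at about 6 N with the notch on the pin, so I'll carry on pressing.

Request:
{"api": "carry_out", "payload": {"commands": [[[0,0,0.001],0,0],[[0,0,0.001],0,0],[[0,0,0.001],0,0],[[0,0,0.001],0,0],[[0,0,0.001],0,0],[[0,0,0],0,0]]}}

```text
time: 14.55
tool_pos: [0.5567, 0.0884, 0.085]
tool_rot: [-3.141, -0.003, -0.108]
contact_force: [-3.9, -0.8, 16.2]
opening: 0.0003
grip_force: 8.5
```

Request:
{"api": "carry_out", "payload": {"commands": [[[0,0,0.001],0,0],[[0,0,0.001],0,0],[[0,0,0],0,0],[[0,0,0],0,0]]}}

```text
time: 15.05
tool_pos: [0.5569, 0.0885, 0.0848]
tool_rot: [-3.141, -0.004, -0.108]
contact_force: [-8.7, -0.3, 30.0]
opening: 0.0004
grip_force: 15.1
```

Request:
{"api": "carry_out", "payload": {"commands": [[[0,0,-0.005],0,0],[[0,0,-0.02],0,0],[[0,0,-0.05],0,0],[[0,0,-0.05],0,0],[[0,0,-0.03],0,0],[[0,0,0],0,0],[[0,0,0],0,0]]}}

```text
time: 15.92
tool_pos: [0.5552, 0.0884, 0.2344]
tool_rot: [3.141, 0.002, -0.108]
contact_force: [0.4, 0.2, 0.1]
opening: 0.0002
grip_force: 0.0
```

```bash
python3 -c "
from h import *
o=robot.observe();print(o['tool_pos'],o['contact_force'])
p=robot.read_camera('side')['pixels'][240:360,240:400]
cv2.imwrite('pics/s6.png',cv2.resize(p[:,:,::-1],None,fx=5,fy=5,interpolation=cv2.INTER_CUBIC))"
```

```text
[0.55522472 0.08835582 0.23439778] [0.37819938 0.15882548 0.11439861]
```

View pics/s6.png

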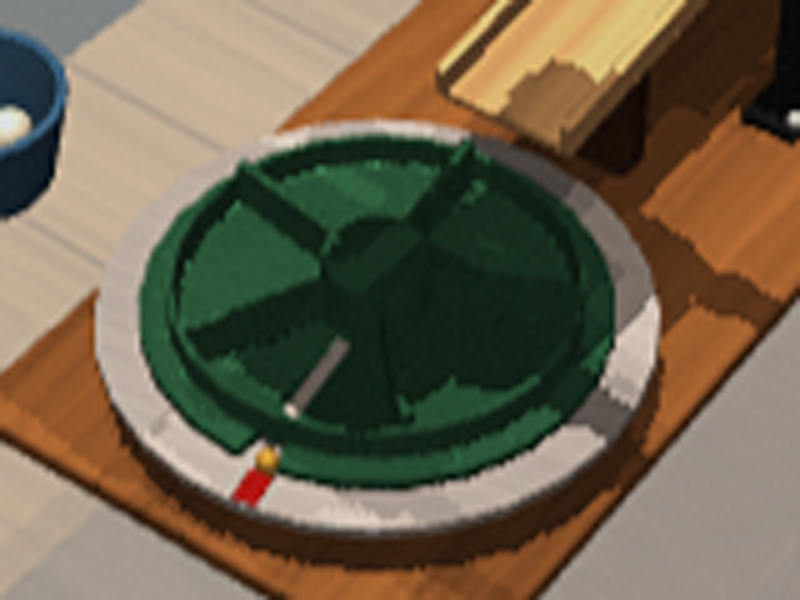

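The tray now sits flat on the plate with the pin (266,458) inside the notch. The hand is clear of it.

```bash
python3 -c "
from h import *
print(robot.hand_in())"
```

```text
the job is handed in; nothing more can be done
None
```

I turned the tray until its notch was over the pin, pressed it home (a firm stop at home height under 30 N), drew the hand clear and handed the job in at about 16 s; the hand-in gave no verdict.

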